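# Put the filler pipes away in the screw-capped pot

## Task

Put away the filling machine's pipes (three to five of them, on the rubber mat): unscrew the pot's captive cap, swing it well aside on its davit arm, and lay the short pipes in the small compartment and the long pipes in the large one, flat on the floor side by side, square to the divider. When all are in, swing the cap back over the pot and screw it fully home, leaving the other things on the bench where they stand.

Things in the scene. Friction and masses are not known exactly. Their poses are not given: they have to be found in the camera images.
- pot: low round stainless pot fixed to the bench, 244 mm outside diameter, 4 mm wall, rim 78 mm high, inner floor 8 mm above the bench. Origin under its centre. A divider 4 mm thick, top 38 mm above the bench, runs along the pot's y at x = -22 mm and parts the small compartment (on the robot's side) from the large one.
- short_row (a point): middle of the small compartment's floor, where a short pipe lies well (pot x = -62 mm, y = 0). Three pipes fit side by side at y = -46, 0 and 46 mm, lengthways along the pot's x, square to the divider.
- long_row (a point): middle of the large compartment's floor, where a long pipe lies well (pot x = 40 mm, y = 0); again three fit side by side at y = -46, 0 and 46 mm, lengthways along x.
- cap (a joint): turn of the screw cap (rad): 0 fully screwed home, grows counter-clockwise seen from above, stops at 2.4. The cap and its bar rise 5 mm per rad; its plug is clear of the rim above about 1.7 rad, and only then can it swing aside.
- cap_bar (a point): middle of the top face of the cap's grip bar, on the cap's axis (146 mm above the bench when screwed home). The bar is black, 90 mm long (point x), 16 mm wide (point y), 30 mm high, above a round aluminium cap of 258 mm diameter whose top is at 90 mm; the flat davit arm under the bar has its top at 111 mm.
- davit (a joint): swing of the davit arm that carries the cap, about its upright post (rad): 0 with the cap over the pot (a stop), grows counter-clockwise seen from above, 1.9 fully aside to the robot's right (a stop); stays where it is left.
- davit_peg (a point): centre of the top of the black upright peg on the davit arm, 16 mm in diameter, standing 46 mm above the arm, 80 mm from the post's axis; hold it to swing the arm.
- davit_post (a point): centre of the top of the post about whose upright axis the arm swings
- short1: short stainless pipe with a brass square collar (26 by 26 mm, 12 mm thick) on each end, 60 mm long over all; the tube between the collars is 18 mm in diameter. Starts lying on the rubber mat (mat top 3 mm above the bench). Origin at its middle, on its axis, 13 mm above what it lies on; x along its length. May be absent.
- short2: short stainless pipe with a brass square collar (26 by 26 mm, 12 mm thick) on each end, 60 mm long over all; the tube between the collars is 18 mm in diameter. Starts lying on the rubber mat (mat top 3 mm above the bench). Origin at its middle, on its axis, 13 mm above what it lies on; x along its length. May be absent.
- short3: short stainless pipe with a brass square collar (26 by 26 mm, 12 mm thick) on each end, 60 mm long over all; the tube between the collars is 18 mm in diameter. Starts lying on the rubber mat (mat top 3 mm above the bench). Origin at its middle, on its axis, 13 mm above what it lies on; x along its length. May be absent.
- long1: long stainless pipe with a brass square collar (26 by 26 mm, 12 mm thick) on each end, 96 mm long over all; the tube between the collars is 18 mm in diameter. Starts lying on the rubber mat (mat top 3 mm above the bench). Origin at its middle, on its axis, 13 mm above what it lies on; x along its length. May be absent.
- long2: long stainless pipe with a brass square collar (26 by 26 mm, 12 mm thick) on each end, 96 mm long over all; the tube between the collars is 18 mm in diameter. Starts lying on the rubber mat (mat top 3 mm above the bench). Origin at its middle, on its axis, 13 mm above what it lies on; x along its length. May be absent.
- long3: long stainless pipe with a brass square collar (26 by 26 mm, 12 mm thick) on each end, 96 mm long over all; the tube between the collars is 18 mm in diameter. Starts lying on the rubber mat (mat top 3 mm above the bench). Origin at its middle, on its axis, 13 mm above what it lies on; x along its length. May be absent.
- clear_bottle: bystander: clear glass bottle, 68 mm diameter, 170 mm high; origin under its centre
- tub: bystander: white jar with red lid, 72 mm diameter, 90 mm high; origin under its centre
- beaker: bystander: steel can, 76 mm diameter, 85 mm high; origin under its centre
- funnel: bystander: white funnel mouth down, 90 mm diameter, 65 mm high; origin under its centre
- wrench: bystander: wrench 170 mm long lying flat; origin under its middle
- scrub_brush: bystander: brush 180 mm long lying flat; origin under its middle
There are look-alikes about, which are no part of the job. Leave any blue or purple look-alike of the long3 alone.

How it is judged:
By the outcome, as a careful person would: the job done as asked, in the order asked, and still so for the second after the job is handed in, with the robot touching nothing.
Of short1, long1, short2, long2, short3, long3 only 3 to 5 are there at a start; the rules pass over those that are not, and their reading is None.
At some moment in a run one of short1, long1, short2, long2, short3, long3 may be knocked a few centimetres aside while the robot is not near it.
Once in a run the grip may slacken for a moment while it holds something.
It also fails if it takes over 210 s, if anything falls off the work surface, if the arm or the gripper's body presses on something with over 40 N, if the wrist force passes 120 N, or if a joint passes its speed limit or range.

## Robot

A 7-joint arm with a two-finger parallel gripper is mounted at the origin on the work surface. World frame = base frame: x ahead of the robot, y to its left, z up, the work surface at z = 0. Lengths are in mm, angles in rad, forces in N, time in s.
With the tool pointing down it reaches from about 400 to 900 mm from the base axis. Payload 5.6 kg.
Tool frame: the origin (TCP) lies midway between the tips of the shut fingers; the grasp point (between the pads) lies 19 mm behind it; x points along the fingers, y is the direction in which the jaws open and shut, and the axes are right-handed (so a half turn about x gives the same grasp; the last joint's range is limited). The gripper opens to 92 mm and grips with 3 to 60 N. Pads are 20 mm wide; open, the fingers measure 128 mm over their backs; the gripper's body (75 mm by 189 mm) begins 69 mm behind the grasp point.
Start: joints at [-1.213, 0.468, -0.012, 1.603, 0.006, 1.071, -0.056], TCP at [253.641, 598.477, 214.592] pointing down, gripper open.
Joint ranges: [-2.53, 2.53], [-0.31, 2.02], [-1.57, 1.55], [0.28, 2.44], [-1.29, 4.43], [0.15, 1.84], [-2.92, 2.92]. Speed limits (rad/s): [2.57, 2.57, 3.14, 3.14, 3.14, 3.14, 3.14].

## Interface

Orientations are given as a rotation vector (axis times angle).
In Python, from cell import robot, grip, kin, viewer gives the robot as it stands. Calls block until the motion is done:
- robot.movep(position, orientation): joint-space move of the TCP to a pose.
- robot.servo_line(position, feed=150, rotation=None): straight line of the TCP; rotation=None keeps the orientation; feed is the mean speed in mm/s.
- robot.goto_joints(angles): joint-space move.
- grip(opening, newtons=None): opening from 0.0 (shut) to 1.0 (fully open); newtons is the grip in N (None keeps the last); returns when the fingers have stopped.
- robot.hold(seconds).
- kin.ik(position, orientation): joint angles nearest the present ones, or None.
- robot.observe(): the state.
- viewer.read_camera(name): name is "scene" or "top"; returns the picture (420x560x3 uint8, red, green, blue); there is no depth.
- viewer.camera_info(name): a dict with "camera_matrix" (3x3 intrinsics, pixels), "k1" (the pictures are not rectified: a ray, as slopes to the right and down, at radius r is drawn at 1 + k1 r^2 times it, then the intrinsics apply), "R" (3x3) and "t" (3): a world point X has camera coordinates R X + t. Camera axes: x right, y down, z forward; pixel columns grow to the right and rows downward; lengths in mm; the calibration is good to about 2 mm. A picture is of the moment at which its call begins. camera_info takes no time and is no camera call.
A pose or a line that the arm cannot do raises robot.IKError and nothing moves.
- robot.job_done(): hands the job in, once; it reports no verdict.
Trained networks look in the newest picture that a camera, given by its name, has taken for a name from the list of things; names that differ only in an ending like _2 or _b are one class to them, and where a whole thing is asked for, a point or a joint stands for the part that bears it (a point fixed in the world has none). Each returns a list of dicts, best first, with "confidence" (0 to 1); they miss things now and then, are a little off and sometimes report something else, mostly with a low value. They report only what shows in the picture. A call takes as long as a camera call. They do not tell look-alikes from the thing itself.
- viewer.silhouettes(name, camera): "mask" (420x560 bool, what is visible of it).
- viewer.pinpoint(name, camera): "at" ([x, y, z] in mm, in the coordinates of the camera as it stood for that picture, good to about 4 mm: a listed point, or the origin of a listed thing).
The state is a dict: "t": time; "joints": joint angles; "joint_velocities": joint speeds; "joint_torque": joint torques, N m; "tcp_pos": TCP position; "tcp_rot": TCP orientation; "contact_force": force on the tool from outside, world axes, zero at the start; "wrist_torque": the same for the moment, N m; "grip_width": opening from 0.0 (shut) to 1.0 (fully open).
Only numpy, scipy, OpenCV 4.12 (cv2) and the standard library are available. Lean on these libraries where they do the work, as an engineer would, in place of code of your own. Each camera call takes 0.05 s, during which the arm holds its last target.

## Working session

There is one attempt and no reset: what is moved stays moved. The work goes in short steps, each a Python script; the robot and the scene stay as the last script left them, time stands still between calls to the robot, and variables do not carry over. Pictures are saved under pics/ and viewed, and the job is handed in when it is done.

```bash
ls -la; mkdir -p pics; python3 - <<'E'
from cell import robot, grip, kin, viewer
import cv2, numpy as np
s=robot.observe(); print({k:np.round(v,3) for k,v in s.items()})
for c in ("scene","top"):
    im=viewer.read_camera(c); cv2.imwrite(f"pics/{c}0.png",cv2.resize(im[:,:,::-1],(800,600),interpolation=cv2.INTER_CUBIC))
    i=viewer.camera_info(c); print(c,i)
E
```

```text
total 12
drwxr-xr-x  3 agent agent 4096 Dec  7 07:09 .
drwxr-xr-x 23 root  root  4096 Dec  7 07:09 ..
drwxr-xr-x  2 agent agent 4096 Dec  7 07:09 pics
{'t': np.float64(0.0), 'joints': array([-1.213,  0.468, -0.012,  1.604,  0.006,  1.071, -0.056]), 'joint_velocities': array([-0.002,  0.   ,  0.002,  0.   , -0.   ,  0.   , -0.001]), 'joint_torque': array([ 1.0000e-03, -5.2058e+01, -1.2000e-02, -2.4373e+01, -5.7000e-02,
        1.8000e-02,  0.0000e+00]), 'tcp_pos': array([253.412, 597.928, 213.636]), 'tcp_rot': array([ 0.313,  1.548, -0.316]), 'contact_force': array([ 0.874, -0.44 ,  0.16 ]), 'wrist_torque': array([ 0.038,  0.008, -0.003]), 'grip_width': np.float64(0.998)}
scene {'camera_matrix': array([[430.24170383,   0.        , 281.1043575 ],
       [  0.        , 430.24170383, 208.8863243 ],
       [  0.        ,   0.        ,   1.        ]]), 'k1': -0.10735638050502011, 'R': array([[ 0.84522796,  0.53438674,  0.00452859],
       [ 0.43988911, -0.69090119, -0.57371867],
       [-0.30345884,  0.48691514, -0.81903991]]), 't': array([-467.50673397, -160.36364394, 1581.38508395])}
top {'camera_matrix': array([[457.75165901,   0.        , 280.43428449],
       [  0.        , 457.75165901, 209.71380563],
       [  0.        ,   0.        ,   1.        ]]), 'k1': -0.067379717919815, 'R': array([[ 0.02532858, -0.99962959, -0.00995738],
       [-0.98678101, -0.02340566, -0.16036029],
       [ 0.16006783,  0.01388745, -0.98700832]]), 't': array([  38.8707652 ,  565.7331512 , 1148.66115102])}
```

View pics/scene0.png

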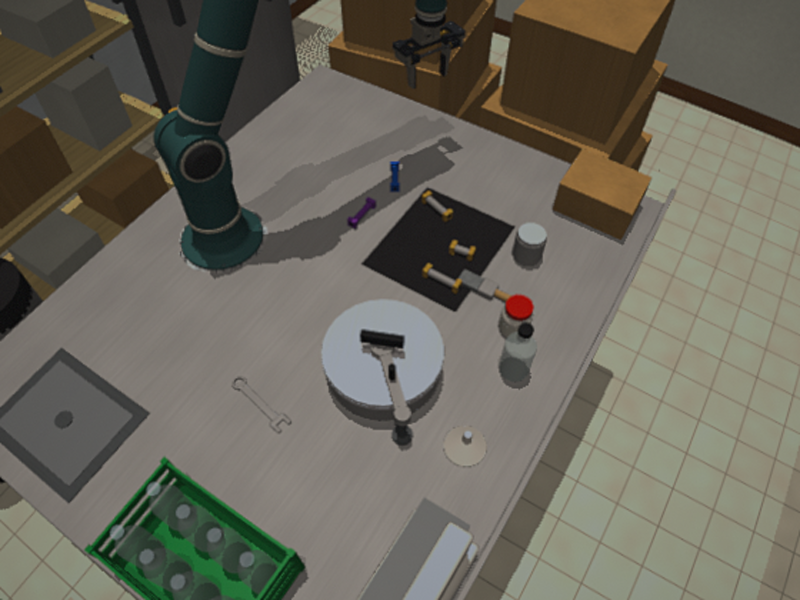

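View pics/top0.png

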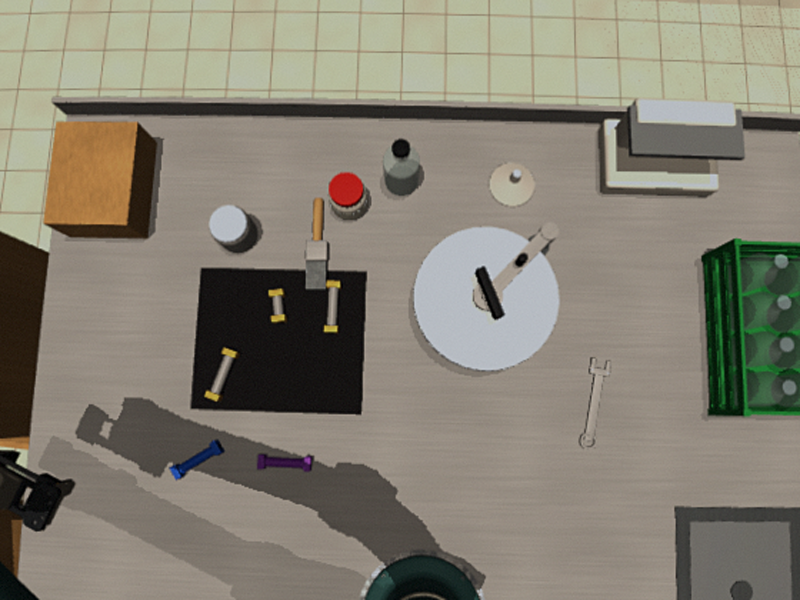

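The mat holds three pipes: one short at top-view pixel (277,305) and two long at (332,306) and (221,374). The blue and purple look-alikes lie off the mat. Next I'll locate everything.

```bash
cat > h.py <<'E'
from cell import robot, grip, kin, viewer
import cv2, numpy as np
from scipy.spatial.transform import Rotation as Rn
_c={}
def info(c):
    if c not in _c: _c[c]=viewer.camera_info(c)
    return _c[c]
def proj(P,c):
    i=info(c); X=np.atleast_2d(P)@i["R"].T+i["t"]; s=X[:,:2]/X[:,2:]
    s=s*(1+i["k1"]*(s**2).sum(1,keepdims=True)); K=i["camera_matrix"]
    return s*K[0,0]+K[:2,2]
def unproj(px,z,c):
    i=info(c); K=i["camera_matrix"]
    d=np.array([i["k1"],0,0,0.]); 
    s=(np.atleast_2d(px).astype(float)-K[:2,2])/K[0,0]; u=s.copy()
    for _ in range(20): u=s/(1+i["k1"]*(u**2).sum(1,keepdims=True))
    r=np.c_[u,np.ones(len(u))]@i["R"]; o=-i["R"].T@i["t"]
    return o+r*((z-o[2])/r[:,2])[:,None]
def toW(p,c):
    i=info(c); return i["R"].T@(np.array(p)-i["t"])
def rot(a):  # tool x down, tool y at yaw a in the world
    x=np.array([0,0,-1.]); y=np.array([np.cos(a),np.sin(a),0]); return Rn.from_matrix(np.c_[x,y,np.cross(x,y)]).as_rotvec()
def shot(name,tag,scale=None,crop=None):
    im=viewer.read_camera(name)
    v=im if crop is None else im[crop[1]:crop[3],crop[0]:crop[2]]
    f=min(800/v.shape[1],600/v.shape[0]); cv2.imwrite(f"pics/{tag}.png",cv2.resize(np.ascontiguousarray(v[:,:,::-1]),None,fx=f,fy=f,interpolation=cv2.INTER_CUBIC)); return im
def pin(n,c,k=6):
    return [(round(d["confidence"],2),np.round(toW(d["at"],c),1)) for d in viewer.pinpoint(n,c)[:k]]
def st():
    s=robot.observe(); return {k:np.round(s[k],3) for k in("t","joints","tcp_pos","contact_force","grip_width")}
E
python3 - <<'E'
from h import *
for c in ("scene","top"):
    for n in "pot cap_bar davit_peg davit_post short1 long1 clear_bottle tub beaker funnel wrench scrub_brush".split(): print(c,n,pin(n,c))
for n in ("short1","long1"):
    for d in viewer.silhouettes(n,"top"):
        m=d["mask"]; ys,xs=np.nonzero(m)
        if len(xs)<20: continue
        (cx,cy),wh,a=cv2.minAreaRect(np.c_[xs,ys].astype(np.float32)); 
        b=cv2.boxPoints(((cx,cy),wh,a)); W=unproj(b,20,"top")
        print(n,round(d["confidence"],2),np.round(unproj([[cx,cy]],20,"top")[0],1),"edges",[ (np.round(np.linalg.norm(W[(i+1)%4]-W[i])),round(np.degrees(np.arctan2(*(W[(i+1)%4]-W[i])[[1,0]])))) for i in (0,1)], len(xs))
E
```

```text
scene pot [(0.86, array([ 565.3, -104.1,    3.1])), (0.45, array([ 386.5, -311.2,    0.8]))]
scene cap_bar [(0.66, array([ 568. , -100. ,  143.9])), (0.62, array([689.6, 371.1,   4.8]))]
scene davit_peg [(0.94, array([ 626.7, -149.9,  157.2]))]
scene davit_post [(0.93, array([ 684.5, -214.8,   87.4]))]
scene short1 [(0.59, array([ 809.9, -157.1,   -2.4])), (0.54, array([547.2, 283.9,  18.4]))]
scene long1 [(0.62, array([423.7, 379.7,  16.6])), (0.54, array([553.4, 178.1,  15.6])), (0.54, array([263.1, 256.1,  16.5])), (0.42, array([264.2, 415.1,  13.2]))]
scene clear_bottle [(0.79, array([ 8.126e+02,  5.610e+01, -7.000e-01]))]
scene tub [(0.84, array([762.2, 156.4,   1.7])), (0.22, array([692.9, 370.7,   1.6]))]
scene beaker [(0.95, array([693.4, 372.2,   1.3])), (0.61, array([551.8, 177.1,  15.2]))]
scene funnel [(0.95, array([ 808.7, -159.8,   -1.6]))]
scene wrench [(0.9, array([ 389.4, -313.8,   -2. ]))]
scene scrub_brush [(0.93, array([680. , 217.5,   2.7]))]
top pot [(0.76, array([564.2, -99. ,  -3.8]))]
top cap_bar [(0.61, array([ 563. , -104.1,  145.7])), (0.43, array([553.4, 
[... 640 characters left out ...]
9, array([ 804.9, -158.9,   -1.5]))]
top wrench [(0.8, array([ 387., -307.,    1.])), (0.39, array([ 561.3, -100.7,   -3.3]))]
top scrub_brush []
short1 0.6 [552.9 284.   20. ] edges [(np.float64(25.0), -85), (np.float64(63.0), -174)] 186
short1 0.49 [700.4 378.   20. ] edges [(np.float64(76.0), -42), (np.float64(104.0), -133)] 840
long1 0.71 [265.3 417.7  20. ] edges [(np.float64(101.0), -57), (np.float64(25.0), -145)] 255
long1 0.69 [420.3 379.7  20. ] edges [(np.float64(97.0), -20), (np.float64(34.0), -111)] 314
long1 0.69 [267.5 256.8  20. ] edges [(np.float64(31.0), 0), (np.float64(102.0), -91)] 323
long1 0.5 [554.2 180.6  20. ] edges [(np.float64(98.0), 1), (np.float64(27.0), -91)] 294
```

```bash
python3 - <<'E'
from h import *
for c in ("top","scene"):
    im=viewer.read_camera(c).astype(int)
    z0=proj([566,-102,146],c)[0]
    g=im.max(2)<75
    n,l,s,cen=cv2.connectedComponentsWithStats(g.astype(np.uint8))
    for k in range(1,n):
        if s[k,4]>15 and np.linalg.norm(cen[k]-z0)<60:
            ys,xs=np.nonzero(l==k); r=cv2.minAreaRect(np.c_[xs,ys].astype(np.float32)); b=cv2.boxPoints(r)
            W=unproj(b,146,c); print(c,s[k,4],np.round(unproj([cen[k]],146,c)[0],1),np.round(unproj([cen[k]],157,c)[0],1),np.round(W.mean(0),1),[(round(np.linalg.norm(W[(i+1)%4]-W[i])),round(np.degrees(np.arctan2(*(W[(i+1)%4]-W[i])[[1,0]])),1)) for i in (0,1)])
    # cap disc: bright-bluish pixels vs model
    d=viewer.silhouettes("cap",c)
    for q in d[:2]:
        m=q["mask"]; cn=max(cv2.findContours(m.astype(np.uint8),0,1)[0],key=cv2.contourArea)[:,0]
        print(c,q["confidence"],m.sum(),cn.min(0),cn.max(0))
        W=unproj(cn,90,c)[:,:2]; A=np.c_[2*W,np.ones(len(W))]; x=np.linalg.lstsq(A,(W**2).sum(1),rcond=None)[0]; print("circle",x[:2],np.sqrt(x[2]+x[:2]@x[:2]))
    v=im[100:300,240:440] if c=="top" else im[180:340,200:360]
    cv2.imwrite(f"pics/cap_{c}.png",cv2.resize(v[:,:,::-1].astype(np.uint8),None,fx=3,fy=3))
E
```

```text
top 17 [ 641.6 -191.   146. ] [ 638.9 -188.7  157. ] [ 641.8 -192.4  146. ] [(14, np.float64(-44.0)), (7, np.float64(-135.4))]
top 54 [ 621.7 -149.7  146. ] [ 619.2 -147.8  157. ] [ 622.2 -149.8  146. ] [(25, np.float64(-43.8)), (14, np.float64(-135.2))]
top 298 [563.4 -95.7 146. ] [561.5 -94.4 157. ] [564.  -95.5 146. ] [(20, np.float64(-66.0)), (89, np.float64(-157.6))]
top 0.81 7684 [289 158] [391 259]
circle [561.35115852 -92.9075328 ] 119.30650069896686
top 0.46 8337 [289 155] [390 258]
circle [ 572.76152255 -104.00560139] 131.41992097602773
scene 296 [ 573.8 -108.2  146. ] [ 577.6 -113.7  157. ] [ 573.6 -111.6  146. ] [(40, np.float64(116.4)), (89, np.float64(21.4))]
scene 56 [ 630.4 -160.2  146. ] [ 633.7 -165.1  157. ] [ 630.7 -160.9  146. ] [(11, np.float64(32.5)), (38, np.float64(-57.3))]
scene 179 [ 710.7 -170.7  146. ] [ 713.1 -175.5  157. ] [ 711.7 -163.2  146. ] [(96, np.float64(78.2)), (24, np.float64(-18.8))]
scene 568 [ 658.4 -253.4  146. ] [ 661.3 -257.3  157. ] [ 636.8 -244.8  146. ] [(59, np.float64(94.4)), (201, np.float64(-3.5))]
scene 0.9 4884 [225 209] [311 286]
circle [566.11314039 -99.51903408] 115.4786957099833
```

View pics/cap_top.png

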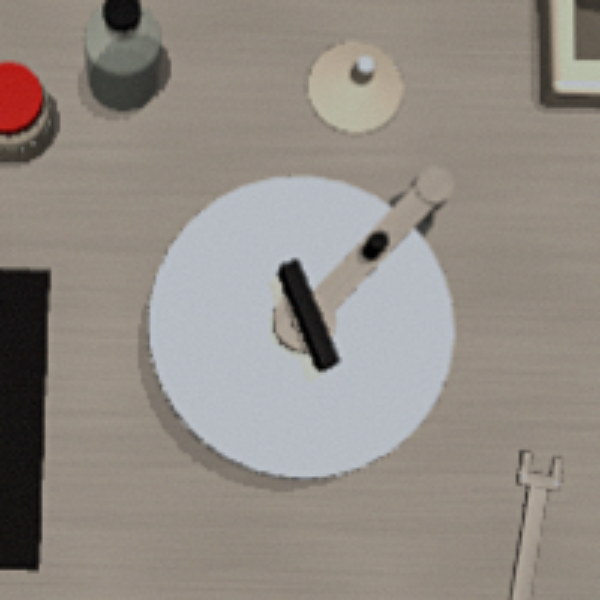

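View pics/cap_scene.png

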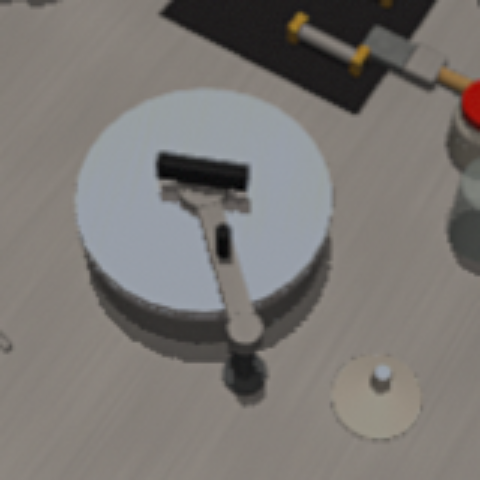

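```bash
cat >> h.py <<'E'
from scipy.optimize import minimize
def box(cx,cy,a,L,W,z0,z1):
    p=[]
    for sx in(-1,1):
        for sy in(-1,1):
            x,y=sx*L/2,sy*W/2
            for z in(z0,z1): p.append([cx+x*np.cos(a)-y*np.sin(a),cy+x*np.sin(a)+y*np.cos(a),z])
    return np.array(p)
def cyl(cx,cy,r,z0,z1,n=72):
    t=np.linspace(0,2*np.pi,n,endpoint=False)
    return np.vstack([np.c_[cx+r*np.cos(t),cy+r*np.sin(t),np.full(n,z)] for z in(z0,z1)])
def hullmask(P,c,S=4):
    q=((proj(P,c)+.5)*S*16).astype(np.int32); h=cv2.convexHull(q)
    m=np.zeros((420*S,560*S),np.uint8); cv2.fillConvexPoly(m,h,1,shift=4)
    return cv2.resize(m.astype(np.float32),(560,420),interpolation=cv2.INTER_AREA)
def fit(model,masks,x0,scale):
    def f(u):
        return sum(np.abs(hullmask(model(np.array(x0)+np.array(u)*scale),c)-m).sum() for c,m in masks.items())
    r=minimize(f,np.zeros(len(x0)),method="Nelder-Mead",options=dict(initial_simplex=np.vstack([np.zeros(len(x0)),np.eye(len(x0))]),xatol=.01,fatol=.1,maxiter=200))
    return np.array(x0)+r.x*scale,r.fun
def comp(m,near):
    n,l,s,cen=cv2.connectedComponentsWithStats(m.astype(np.uint8))
    k=min((k for k in range(1,n) if s[k,4]>25),key=lambda k:np.linalg.norm(cen[k]-near)); return (l==k).astype(np.float32)
def dark(c,near,th=75): return comp(viewer.read_camera(c).max(2)<th,near)
E
python3 - <<'E'
from h import *
mk={c:dark(c,proj([566,-100,140],c)[0]) for c in("top","scene")}
mp={c:dark(c,proj([626,-151,140],c)[0]) for c in("top","scene")}
for sel in (("top",),("scene",),("top","scene")):
    print(sel,"bar",fit(lambda x:box(x[0],x[1],x[2],90,16,116,146),{c:mk[c] for c in sel},[566,-100,np.radians(22)],[6,6,.1]),
     "peg",fit(lambda x:cyl(x[0],x[1],8,112,157),{c:mp[c] for c in sel},[626,-151],[6,6]))
im=viewer.read_camera("top").astype(int)
m=((im[:,:,2]-im[:,:,0])>8)&(im.sum(2)>300); m=m.astype(np.uint8)
n,l,s,cen=cv2.connectedComponentsWithStats(m); k=1+np.argmax(s[1:,4]); cn=max(cv2.findContours((l==k).astype(np.uint8),0,1)[0],key=cv2.contourArea)
hm=np.zeros((420,560),np.uint8); cv2.fillConvexPoly(hm,cv2.convexHull(cn),1); print(hm.sum())
print("cap",fit(lambda x:cyl(x[0],x[1],129,90,90.1),{"top":hm},[566,-100],[6,6]))
E
```

```text
('top',) bar (array([ 5.65634156e+02, -9.74119573e+01,  3.88297970e-01]), np.float64(43.6875)) peg (array([ 624.14598989, -151.10900211]), np.float64(15.8125))
('scene',) bar (array([ 5.67494590e+02, -1.01436284e+02,  3.85038134e-01]), np.float64(54.25)) peg (array([ 627.03330135, -155.35316515]), np.float64(13.8125))
('top', 'scene') bar (array([ 5.66269824e+02, -9.80004014e+01,  3.72167810e-01]), np.float64(131.625)) peg (array([ 625.40584564, -152.76622391]), np.float64(36.375))
7939
cap (array([566.96697426, -97.41659069]), np.float64(233.125))
```

```bash
python3 - <<'E'
from h import *
for a0 in (0.38+np.pi/2,0.38-np.pi/2):
  for d in (0,.5,1,1.5,2.15):
    q=kin.ik([566.3,-99.4,124+5*d],rot(a0+d)); print(round(a0+d,2),None if q is None else np.round(q,2))
E
```

```text
1.95 [-0.16  0.46  0.36  1.88 -0.21  0.83  2.25]
2.45 [-0.05  0.45  0.21  1.88 -0.12  0.83  2.68]
2.95 [-0.76  0.89  1.34  1.91 -0.96  1.18 -2.39]
3.45 [-0.76  0.88  1.34  1.91 -0.95  1.18 -1.89]
4.1 [-0.76  0.88  1.34  1.91 -0.94  1.18 -1.25]
-1.19 [-0.45  0.54  0.75  1.9  -0.47  0.88 -0.66]
-0.69 [-0.42  0.52  0.7   1.9  -0.43  0.88 -0.19]
-0.19 [-0.38  0.5   0.64  1.9  -0.39  0.87  0.27]
0.31 [-0.35  0.49  0.61  1.89 -0.36  0.87  0.75]
0.96 [-0.31  0.47  0.54  1.89 -0.31  0.87  1.35]
```

```bash
python3 - <<'E'
from h import *
a=0.38-np.pi/2; c=[566.3,-99.4]
grip(0.5); robot.movep(c+[240],rot(a)); print(st())
robot.servo_line(c+[160],feed=150); robot.servo_line(c+[122],feed=60); print(st())
shot("scene","g1",crop=(180,120,400,300))
grip(0.0,45); print(st())
E
```

```text
{'t': np.float64(5.358), 'joints': array([-0.519,  0.385,  0.815,  1.805, -0.314,  1.087, -0.78 ]), 'tcp_pos': array([566.551, -98.184, 239.798]), 'contact_force': array([ 0.003, -0.818,  0.187]), 'grip_width': np.float64(0.501)}
{'t': np.float64(6.825), 'joints': array([-0.432,  0.535,  0.722,  1.903, -0.455,  0.873, -0.67 ]), 'tcp_pos': array([566.434, -99.633, 122.07 ]), 'contact_force': array([-0.817,  0.124, -0.128]), 'grip_width': np.float64(0.503)}
{'t': np.float64(7.433), 'joints': array([-0.432,  0.535,  0.721,  1.903, -0.455,  0.874, -0.671]), 'tcp_pos': array([566.103, -98.9  , 122.022]), 'contact_force': array([-1.411,  1.791,  2.363]), 'grip_width': np.float64(0.172)}
```

View pics/g1.png

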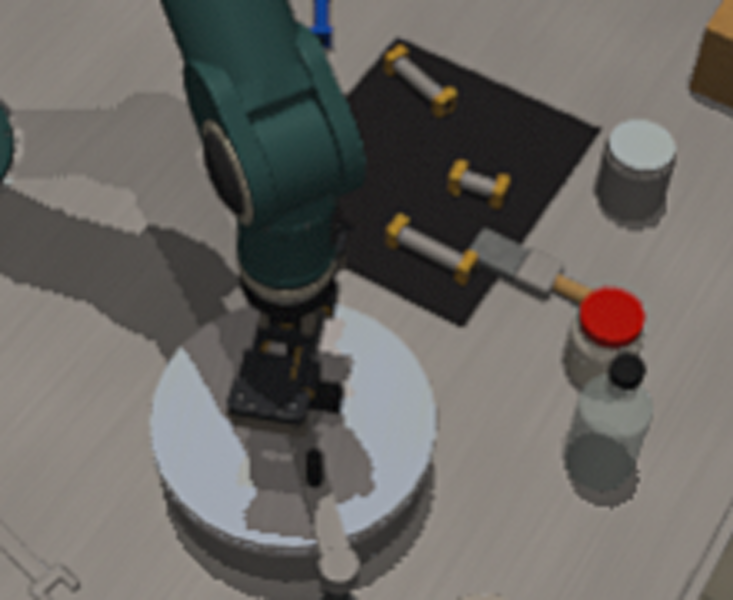

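The gripper is on the bar, with an opening of about 16 mm as expected. Next I'll turn the cap.

```bash
python3 - <<'E'
from h import *
a=0.38-np.pi/2; c=[566.3,-99.4]
for d in np.arange(0.3,2.15,0.3):
    robot.servo_line(c+[122+5*d],feed=5,rotation=rot(a+d)) if False else robot.servo_line(c+[122+5*d],feed=2.5,rotation=rot(a+d))
    s=robot.observe(); print(round(d,2),round(s["t"],2),np.round(s["tcp_pos"],1),np.round(s["contact_force"],1),np.round(s["wrist_torque"],2),round(s["grip_width"],3),round(s["joints"][6],2))
    if np.linalg.norm(s["contact_force"])>60: break
E
```

```text
0.3 8.08 [565.7 -99.3 123.5] [-3.4  2.   3.8] [ 0.38  1.01 -0.04] 0.172 -0.42
0.6 8.73 [565.7 -99.  125. ] [-4.9  3.7  4.8] [ 0.5   1.17 -0.15] 0.171 -0.17
0.9 9.38 [565.7 -98.8 126.5] [-5.   3.5  6.4] [ 0.52  1.19 -0.06] 0.169 0.09
1.2 10.03 [565.6 -98.8 128. ] [-5.3  2.6  5.2] [ 0.56  1.19 -0.05] 0.174 0.35
1.5 10.68 [565.6 -98.7 129.5] [-5.4  2.8  5.8] [ 0.57  1.13 -0.12] 0.172 0.61
1.8 11.33 [565.6 -98.7 131. ] [-5.7  3.2  6.8] [ 0.62  1.2  -0.15] 0.17 0.87
2.1 11.98 [565.5 -98.7 132.4] [-5.3  2.1  6.8] [ 0.56  1.29 -0.06] 0.172 1.13
```

```bash
python3 - <<'E'
from h import *
grip(0.5); p=robot.observe()["tcp_pos"]; robot.servo_line([p[0],p[1],230],feed=200)
shot("top","g2",crop=(200,100,480,310)); 
post=np.array([684.9,-206.8])
for base in (2.405-np.pi/2,2.405-np.pi/2-np.pi, ):
  for d in (0,.5,1,1.5,1.85):
    t=2.405+d; q=kin.ik([*(post+80*np.array([np.cos(t),np.sin(t)])),134],rot(base+d)); print(round(base+d,2),None if q is None else np.round(q,2))
E
```

```text
0.83 [ 0.    0.55  0.25  1.7  -0.17  0.92  1.16]
1.33 [ 0.11  0.53  0.19  1.72 -0.12  0.91  1.68]
1.83 [ 0.24  0.55  0.1   1.68 -0.06  0.92  2.19]
2.33 [ 0.34  0.6   0.01  1.59 -0.    0.96  2.68]
2.68 [ 0.99  0.96 -1.11  1.46  0.87  1.27  2.47]
-2.31 [-0.61  0.99  1.34  1.74 -1.01  1.29 -1.33]
-1.81 [-0.29  0.63  0.76  1.74 -0.51  0.98 -1.13]
-1.31 [-0.16  0.62  0.67  1.71 -0.45  0.97 -0.63]
-0.81 [-0.04  0.65  0.58  1.62 -0.4   0.99 -0.15]
-0.46 [ 0.03  0.68  0.5   1.54 -0.37  1.02  0.17]
```

View pics/g2.png

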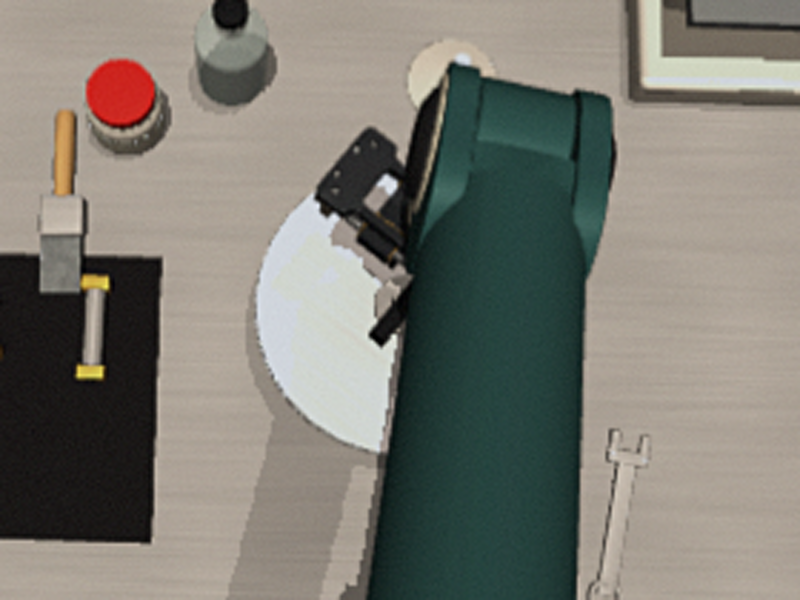

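```bash
python3 - <<'E'
from h import *
post=np.array([684.9,-206.8]); off=-0.5
P=lambda d:post+80*np.array([np.cos(2.405+d),np.sin(2.405+d)])
Y=lambda d:2.405-np.pi/2+off+d
grip(0.36); robot.movep([*P(0),215],rot(Y(0))); print(st())
robot.servo_line([*P(0),165],feed=120); robot.servo_line([*P(0),124],feed=60); print(st())
grip(0,30); print(st())
E
```

```text
{'t': np.float64(14.167), 'joints': array([-0.071,  0.467,  0.355,  1.638, -0.179,  1.07 ,  0.671]), 'tcp_pos': array([ 625.357, -153.011,  214.237]), 'contact_force': array([-0.614,  0.276, -0.055]), 'grip_width': np.float64(0.357)}
{'t': np.float64(15.567), 'joints': array([-0.049,  0.566,  0.327,  1.708, -0.221,  0.904,  0.702]), 'tcp_pos': array([ 625.867, -153.225,  124.156]), 'contact_force': array([-0.158,  0.33 , -0.265]), 'grip_width': np.float64(0.36)}
{'t': np.float64(15.975), 'joints': array([-0.049,  0.565,  0.328,  1.709, -0.22 ,  0.906,  0.702]), 'tcp_pos': array([ 624.499, -153.597,  124.318]), 'contact_force': array([-5.318, -0.907,  4.666]), 'grip_width': np.float64(0.167)}
```

```bash
python3 - <<'E'
from h import *
post=np.array([684.9,-206.8]); off=-0.5
P=lambda d:post+80*np.array([np.cos(2.405+d),np.sin(2.405+d)])
Y=lambda d:2.405-np.pi/2+off+d
for d in np.linspace(0,1.84,13)[1:]:
    robot.servo_line([*P(d),124],feed=40,rotation=rot(Y(d)))
    s=robot.observe(); f=s["contact_force"]; print(round(d,2),round(s["t"],2),np.round(s["tcp_pos"],1),np.round(P(d),1),np.round(f,1),round(s["grip_width"],3),round(s["joints"][6],2))
    if np.linalg.norm(f)>35: print("STOP"); break
E
```

```text
0.15 16.43 [ 617.3 -162.8  124.3] [ 618.1 -162.7] [-4.7  0.9  5. ] 0.166 0.85
0.31 16.89 [ 611.5 -173.5  124.3] [ 612.2 -173.5] [-4.5  1.9  2.3] 0.173 1.0
0.46 17.35 [ 608.5 -184.   124. ] [ 607.9 -185. ] [-1.6  1.7  2. ] 0.167 1.16
0.61 17.81 [ 605.6 -196.4  124. ] [ 605.5 -197. ] [-1.4  2.9  2.4] 0.167 1.31
0.77 18.27 [ 605.  -209.3  124. ] [ 604.9 -209.2] [-1.8  2.6  1.4] 0.165 1.46
0.92 18.73 [ 606.2 -221.4  124. ] [ 606.2 -221.4] [-2.2  3.1  2.5] 0.166 1.61
1.07 19.18 [ 609.3 -233.1  124. ] [ 609.4 -233.2] [-2.5  2.5  2.9] 0.167 1.76
1.23 19.64 [ 614.2 -244.3  124. ] [ 614.3 -244.5] [-1.8  1.9  3. ] 0.165 1.91
1.38 20.1 [ 620.9 -254.9  124. ] [ 620.9 -254.8] [-1.5  1.7  2.2] 0.17 2.06
1.53 20.56 [ 628.9 -263.9  124. ] [ 629. -264.] [-2.3  1.1  3.6] 0.169 2.2
1.69 21.02 [ 638.3 -271.6  124. ] [ 638.4 -271.9] [-1.3  1.7  2.8] 0.166 2.34
1.84 21.48 [ 649. -278.  124.] [ 648.9 -278.2] [-2.   3.4  3.1] 0.165 2.48
```

Swung. Next I'll let go, back away and look.

```bash
python3 - <<'E'
from h import *
grip(0.36); p=robot.observe()["tcp_pos"]; robot.servo_line([*p[:2],230],feed=200)
robot.movep([420,250,260],rot(0.2)); print(st())
shot("top","g3",crop=(120,100,480,370)); shot("scene","g4",crop=(180,120,400,300))
print(pin("pot","top"),pin("long1","top"),pin("short1","top"),pin("davit_peg","top",2))
E
```

```text
{'t': np.float64(25.083), 'joints': array([-0.462,  0.155, -0.158,  1.928,  0.028,  1.061, -0.432]), 'tcp_pos': array([420.335, 249.645, 259.87 ]), 'contact_force': array([ 0.773, -0.899,  0.379]), 'grip_width': np.float64(0.359)}
[(0.92, array([ 563.4, -102.6,   -6.2])), (0.24, array([551. , 284.7,  13.1]))] [(0.6, array([267. , 415.8,  11.9])), (0.45, array([264.8, 259.5,   5.2]))] [(0.72, array([565.3, -97. ,  -5.7])), (0.71, array([553., 284.,  16.]))] []
```

View pics/g3.png

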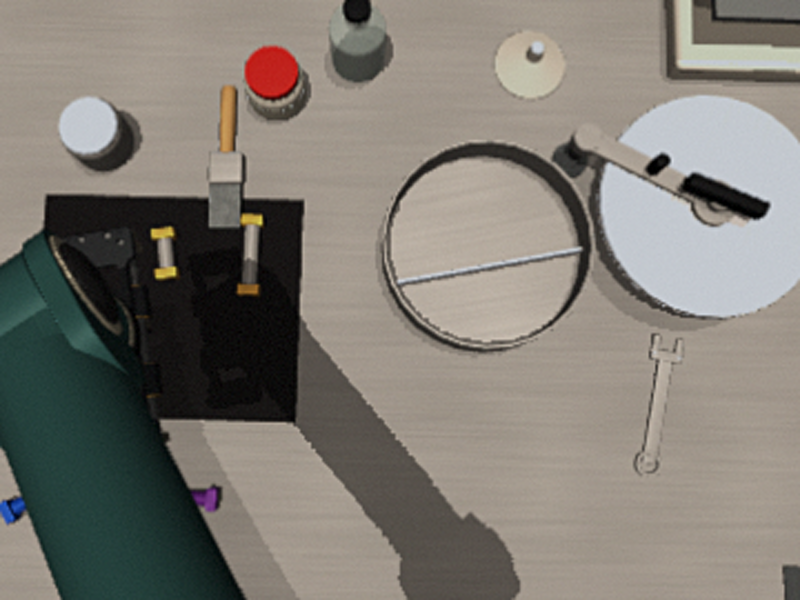

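View pics/g4.png

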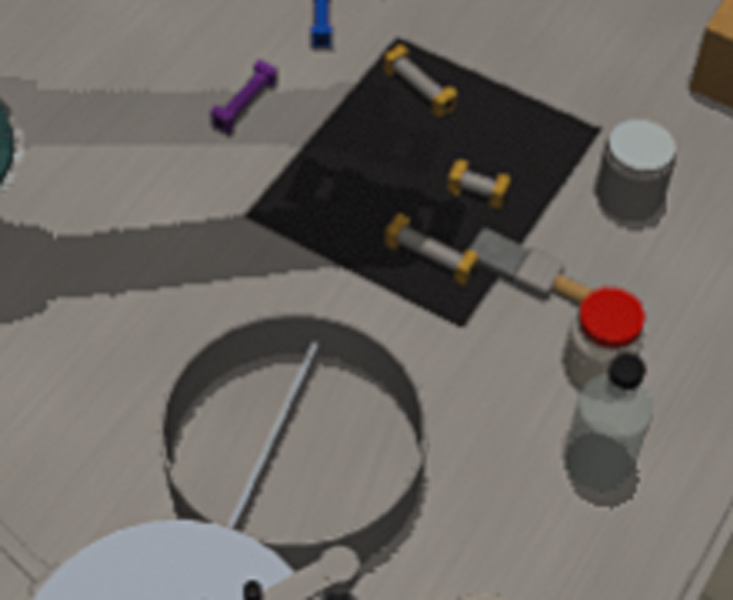

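```bash
python3 - <<'E'
from h import *
e=np.array([[402,281],[580,249]])*.45+[120,100]
W=unproj(e,38,"top"); print(W)
d=W[0]-W[1]; print("y-dir deg",np.degrees(np.arctan2(d[1],d[0])), "mid",W.mean(0),np.linalg.norm(d))
f=220/733.; e2=np.array([[313,346],[234,526]])*f+[180,120]
W2=unproj(e2,38,"scene"); d2=W2[0]-W2[1]; print(W2,np.degrees(np.arctan2(d2[1],d2[0])))
im=viewer.read_camera("top")
cv2.imwrite("pics/pot5.png",cv2.resize(np.ascontiguousarray(im[155:265,275:405,::-1]),None,fx=5,fy=5,interpolation=cv2.INTER_CUBIC))
c=np.array([565.8,-98.8]);
E
```

```text
[[ 522.8964318    -1.69594951   38.        ]
 [ 565.93218304 -211.48860009   38.        ]]
y-dir deg 101.59253219732044 mid [ 544.41430742 -106.5922748    38.        ] 214.16122926149444
[[ 525.10575842    0.63449558   38.        ]
 [ 569.71242135 -199.08596984   38.        ]] 102.59012234504311
```

View pics/pot5.png

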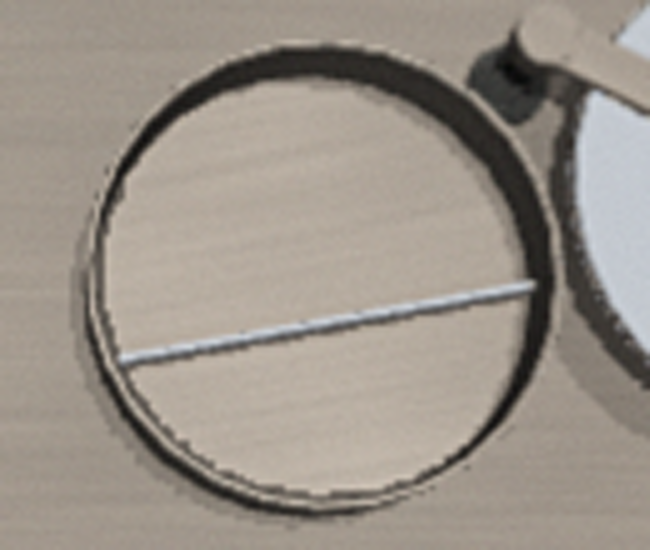

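```bash
python3 - <<'E'
from h import *
c0=np.array([565.8,-98.8])
for c in("top","scene"):
    im=viewer.read_camera(c).astype(float); b=im[:,:,2]-im[:,:,0]+0*im.sum(2)
    pts=[]
    for y in np.arange(-85,70,4):
        # predicted divider point & search along normal
        n=np.array([np.cos(.209),np.sin(.209)]); t=np.array([-n[1],n[0]])
        ss=np.arange(-34,-10,.5); P=np.array([[*(c0+s*n+y*t),38] for s in ss]); px=proj(P,c)
        v=cv2.remap(b.astype(np.float32),px[:,0].astype(np.float32),px[:,1].astype(np.float32),1).ravel()
        w=np.clip(v-np.median(v)-6,0,None)
        if w.sum()>20: pts.append([y,(w*ss).sum()/w.sum()])
    pts=np.array(pts); k=np.polyfit(pts[:,0],pts[:,1],1); r=pts[:,1]-np.polyval(k,pts[:,0]); g=abs(r)<2; k=np.polyfit(pts[g,0],pts[g,1],1)
    print(c,len(pts),g.sum(),"offset",k[1],"yaw deg",np.degrees(.209-np.arctan(k[0])))
E
```

```text
top 39 39 offset -21.967980645950703 yaw deg 11.635378418080714
scene 38 38 offset -19.872245166713537 yaw deg 11.61288608338987
```

```bash
cat >> h.py <<'E'
C0=np.array([565.8,-98.8]); YAW=0.203
def slot(x,y): return C0+np.array([x*np.cos(YAW)-y*np.sin(YAW),x*np.sin(YAW)+y*np.cos(YAW)])
def yellow(c):
    im=viewer.read_camera(c).astype(int); return ((im[:,:,0]-im[:,:,2]>60)&(im[:,:,1]-im[:,:,2]>35)).astype(np.uint8)
def collars(x,L,z):
    u=np.array([np.cos(x[2]),np.sin(x[2])]); return [box(*(x[:2]+s*u*(L/2-6)),x[2],12,26,z-13,z+13) for s in(-1,1)]
def fitpipe(guess,L,z=16,cams=("top","scene")):
    out={}; ms={}
    for c in cams:
        m=yellow(c); p=proj([guess[0],guess[1],z],c)[0]; yy,xx=np.mgrid[:420,:560]
        m=m*(np.hypot(xx-p[0],yy-p[1])<(L/2+22)/2.2); 
        n,l,s,_=cv2.connectedComponentsWithStats(m.astype(np.uint8)); m=np.isin(l,[k for k in range(1,n) if s[k,4]>5]).astype(np.float32); ms[c]=m
    def cost(u,cs):
        x=np.array(guess)+u*np.array([5,5,.1]); t=0
        for c in cs:
            r=np.maximum(*[hullmask(b,c) for b in collars(x,L,z)]); t+=np.abs(r-ms[c]).sum()
        return t
    for cs in [(c,) for c in cams]+([tuple(cams)] if len(cams)>1 else []):
        r=minimize(cost,np.zeros(3),args=(cs,),method="Nelder-Mead",options=dict(initial_simplex=np.vstack([np.zeros(3),np.eye(3)]),maxiter=150,xatol=.01,fatol=.1))
        out["+".join(cs)]=(np.round(np.array(guess)+r.x*[5,5,.1],3),round(float(r.fun),1),[int(ms[c].sum()) for c in cs])
    return out
E
python3 - <<'E'
from h import *
print("A",fitpipe([554,180.6,0.01],96)); print("S",fitpipe([552.9,284,0.15],60)); print("B",fitpipe([421,379.7,-.36],96,cams=("scene",)))
E
```

```text
A {'top': (array([ 5.55209e+02,  1.82995e+02, -1.00000e-02]), 47.2, [84]), 'scene': (array([5.49530e+02, 1.84643e+02, 1.09000e-01]), 107.4, [83]), 'top+scene': (array([5.54158e+02, 1.82048e+02, 3.10000e-02]), 161.8, [84, 83])}
S {'top': (array([5.53885e+02, 2.86319e+02, 9.90000e-02]), 45.2, [95]), 'scene': (array([5.48198e+02, 2.91644e+02, 3.22000e-01]), 52.5, [58]), 'top+scene': (array([5.52600e+02, 2.85201e+02, 1.85000e-01]), 113.9, [95, 58])}
B {'scene': (array([ 4.17092e+02,  3.86743e+02, -2.64000e-01]), 85.6, [62])}
```

```bash
cat >> h.py <<'E'
def near(a,ref):
    return a+np.pi*np.round((ref-a)/np.pi)
def ob(t):
    s=robot.observe(); print(t,round(s["t"],2),np.round(s["tcp_pos"],1),"F",np.round(s["contact_force"],1),"g",round(s["grip_width"]*92,1),"j7",round(s["joints"][6],2)); return s
def pick(x,y,ax,z=16,op=0.45,N=40):
    a=near(ax+np.pi/2,-1.5); grip(op); robot.movep([x,y,130],rot(a)); robot.servo_line([x,y,60],feed=200); robot.servo_line([x,y,z-10],feed=50)
    ob("down"); grip(0,N); ob("gripped"); robot.servo_line([x,y,125],feed=120); return ob("lifted")
def place(px,py,op=0.3):
    a=near(YAW+np.pi/2,-1.5); w=slot(px,py)
    robot.servo_line([*w,125],feed=150,rotation=rot(a)); s=ob("over")
    if s["grip_width"]*92<14: print("LOST"); return
    shot("scene","over%d"%(s["t"]*10),crop=(180,120,400,300))
    robot.servo_line([*w,45],feed=120); robot.servo_line([*w,12],feed=40); ob("low")
    robot.servo_line([*w,11.3],feed=10); ob("placed"); grip(op); robot.servo_line([*w,60],feed=60); robot.servo_line([*w,140],feed=200); ob("up")
E
python3 - <<'E'
from h import *
pick(554.8,181.8,-.01)
shot("top","A1",crop=(120,100,480,370))
E
```

```text
down 29.15 [554.8 182.    6. ] F [ 0.2  0.4 -0.5] g 41.1 j7 -1.85
gripped 29.53 [554.9 181.9   6.2] F [-0.2 -0.8  0.7] g 25.8 j7 -1.85
lifted 30.68 [554.2 181.6 124.2] F [-0.1 -0.1 -1.4] g 25.1 j7 -1.88
```

View pics/A1.png

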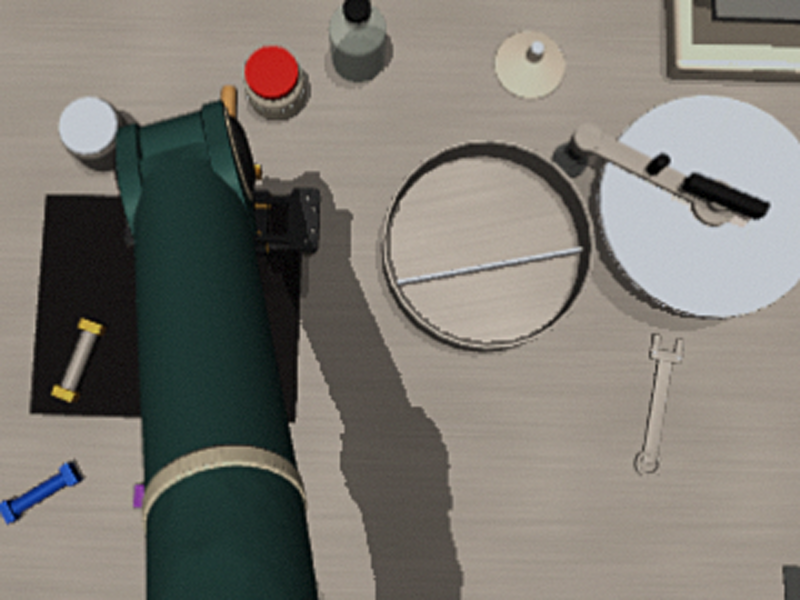

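The grip width of 25 mm is the collar, not the tube. I'll check the scene view.

```bash
python3 - <<'E'
from h import *
shot("scene","A2",crop=(180,70,400,250)); ob("")
E
```

```text
30.77 [554.2 181.6 124. ] F [-0.4 -0.7 -0.4] g 25.8 j7 -1.88
```

View pics/A2.png

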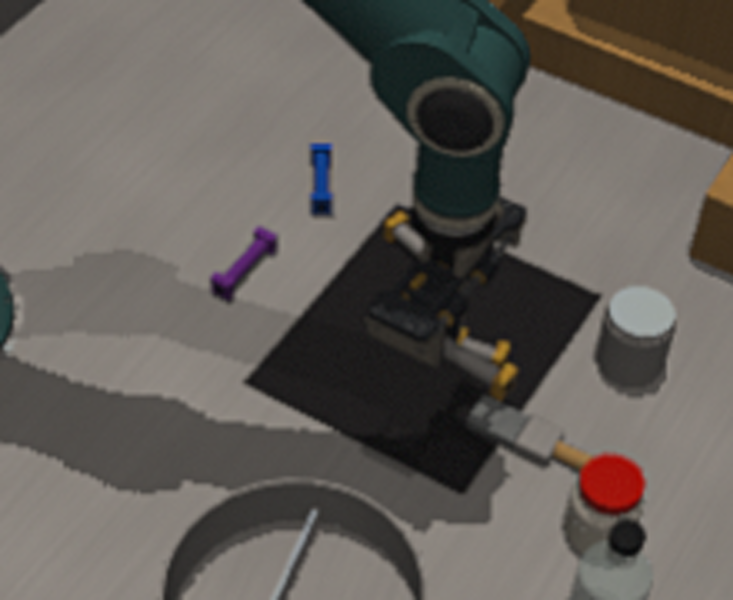

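```bash
python3 - <<'E'
from h import *
print(unproj([[180+506*.3,70+378*.3]],134,"scene"))
for d in (0,20,38,42): print(d,np.round((proj([554.2+d+42,181.6,134],"scene")[0]-[180,70])/.3), np.round((proj([554.2+d+42,181.6,147],"scene")[0]-[180,70])/.3))
print(np.round((proj([554.2,181.6,134],"top")[0]-[120,100])/.45))
E
```

```text
[[631.76026188 176.16797626 134.        ]]
0 [476. 359.] [477. 350.]
20 [494. 367.] [496. 359.]
38 [511. 375.] [512. 367.]
42 [515. 377.] [516. 369.]
[237. 237.]
```

The pipe was knocked about 36 mm forward just before the grasp, so I have it by its near collar. I'll set it back down and regrasp.

```bash
python3 - <<'E'
from h import *
robot.servo_line([554.8,181.9,30],feed=120); robot.servo_line([554.8,181.9,6.2],feed=40); ob("d"); grip(0.5)
robot.servo_line([554.8,181.9,140],feed=200); robot.movep([400,60,250],rot(-1.5)); ob("")
shot("top","A3",crop=(120,100,480,370))
print("A",fitpipe([590,181.6,0.0],96)); print("S",fitpipe([553.9,286.3,0.1],60)); 
E
```

```text
d 32.46 [554.2 181.7   6.1] F [-2.7 -0.6  4.3] g 25.4 j7 -1.85
 34.66 [400.5  60.6 249.5] F [0.1 1.1 0.2] g 46.1 j7 -1.73
A {'top': (array([ 5.89792e+02,  1.79509e+02, -1.26000e-01]), 41.9, [93]), 'scene': (array([ 5.83310e+02,  1.84941e+02, -2.00000e-03]), 110.4, [105]), 'top+scene': (array([ 5.88536e+02,  1.78886e+02, -1.28000e-01]), 168.6, [93, 105])}
S {'top': (array([5.53802e+02, 2.86504e+02, 7.30000e-02]), 44.5, [95]), 'scene': (array([5.48083e+02, 2.92305e+02, 3.39000e-01]), 52.2, [58]), 'top+scene': (array([5.52519e+02, 2.84951e+02, 1.74000e-01]), 114.4, [95, 58])}
```

View pics/A3.png

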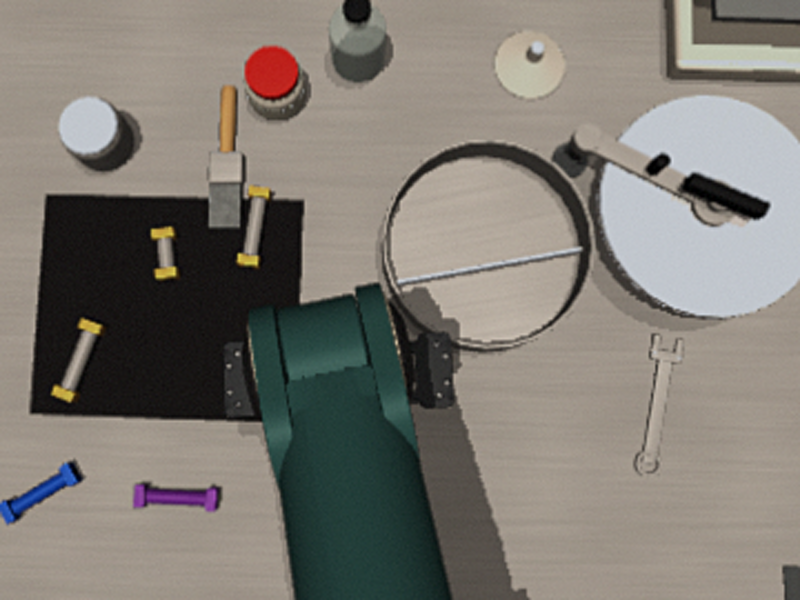

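```bash
python3 - <<'E'
from h import *
ax=-.14; c=np.array([589.3,178.6])-23*np.array([np.cos(ax),np.sin(ax)]); print(c)
s=pick(c[0],c[1],ax,op=0.4)
shot("scene","A4",crop=(180,70,400,250))
E
```

```text
[566.52503209 181.80949164]
down 37.92 [566.8 181.9   6.3] F [ 0.   0.2 -0.1] g 37.0 j7 -1.97
gripped 38.36 [566.6 181.5   6.3] F [-1.  -1.3  2.5] g 17.0 j7 -1.97
lifted 39.5 [565.9 181.6 124.1] F [ 0.4 -0.7 -2.3] g 17.4 j7 -2.0
```

View pics/A4.png

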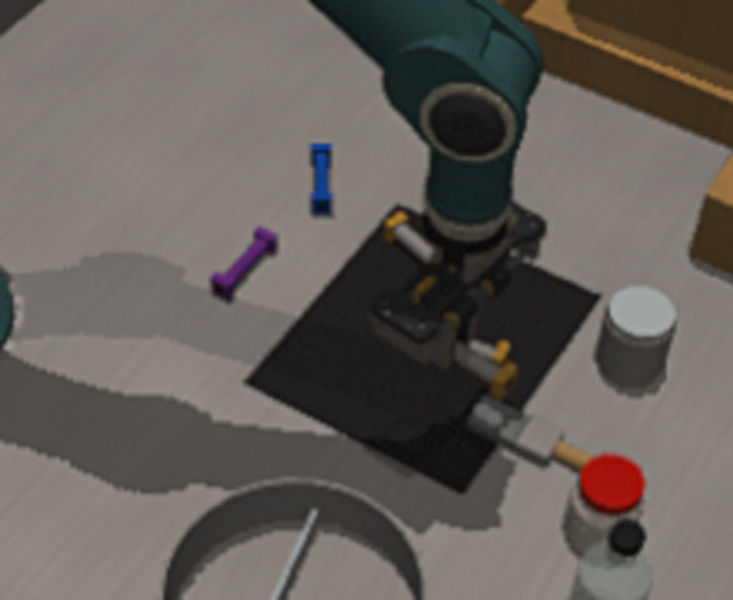

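```bash
python3 - <<'E'
from h import *
place(17,46)
robot.movep([420,100,240],rot(-1.5)); shot("top","A5",crop=(120,100,480,370)); ob("")
E
ls pics | grep over
```

```text
over 41.25 [573.2 -49.4 125. ] F [ 0.2 -0.3 -1.4] g 16.8 j7 -1.28
low 43.09 [573.4 -50.3  12.2] F [ 0.2 -0.1 -0.6] g 17.0 j7 -1.26
placed 43.34 [573.4 -50.3  11.5] F [-0.4 -1.5 -0.8] g 16.8 j7 -1.26
up 45.22 [572.6 -50.2 139.3] F [-0.1 -0.3  0.1] g 28.1 j7 -1.28
 46.21 [420.5  99.1 239.1] F [0.4 0.6 0.2] g 27.9 j7 -1.8
over412.png
```

View pics/A5.png

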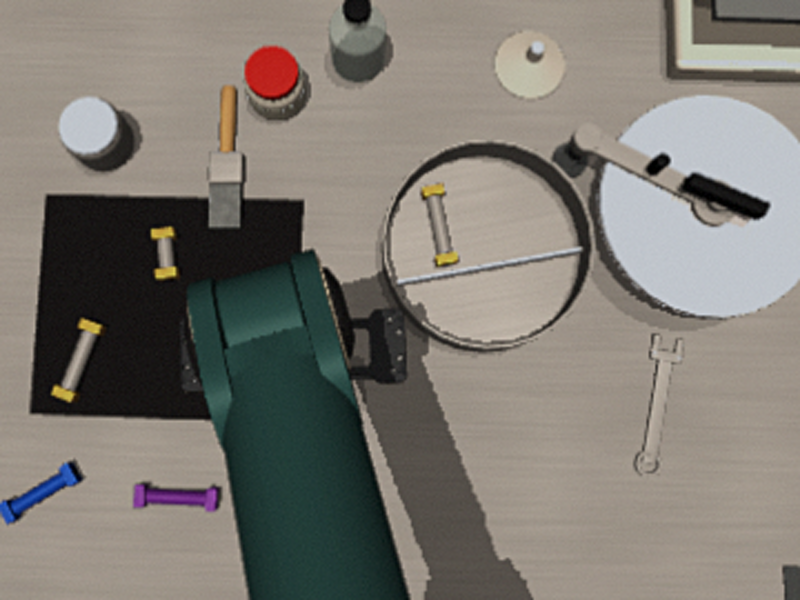

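Long pipe 1 is flat and square in the large compartment, with its ends at (432,190) and (446,259). Next is long pipe 2.

```bash
python3 - <<'E'
from h import *
r=fitpipe([421,379.7,-.36],96); print(r)
x,y,ax=r["top"][0]; 
pick(x-.4,y-.9,ax,op=.45); shot("scene","B1",crop=(180,50,400,230)); shot("top","B2",crop=(120,100,480,370))
E
```

```text
{'top': (array([ 4.23337e+02,  3.85624e+02, -2.96000e-01]), 38.7, [96]), 'scene': (array([ 4.17092e+02,  3.86743e+02, -2.64000e-01]), 85.6, [62]), 'top+scene': (array([ 4.22317e+02,  3.84008e+02, -2.89000e-01]), 130.6, [96, 62])}
down 49.61 [423.1 385.    6.3] F [-0.1 -0.4  0. ] g 41.3 j7 -2.73
gripped 50.1 [422.9 384.2   6.1] F [-1.  -2.3  3.7] g 16.5 j7 -2.73
lifted 51.24 [422.5 384.3 124.2] F [ 0.2 -0.1 -1.6] g 16.6 j7 -2.71
```

View pics/B1.png

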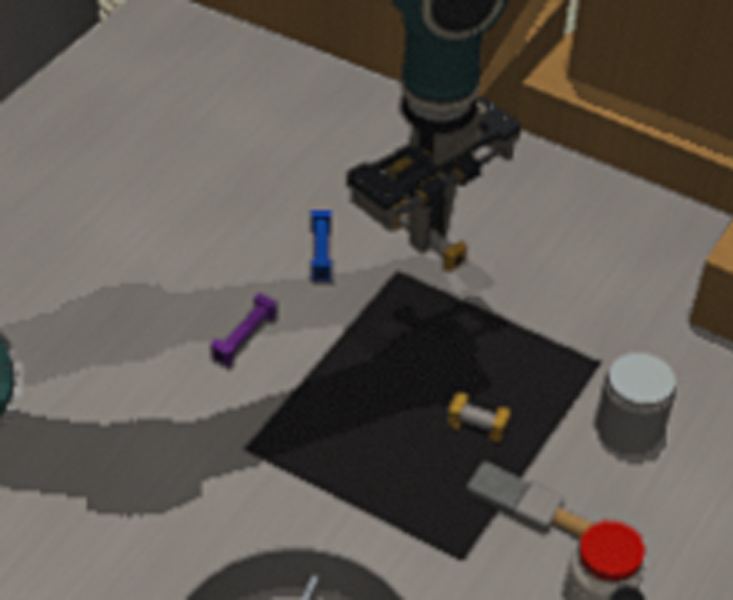

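```bash
python3 - <<'E'
from h import *
place(40,0)
robot.movep([420,100,240],rot(-1.5)); shot("top","B5",crop=(120,100,480,370)); ob("")
r=fitpipe([553.9,286.3,0.1],60,cams=("top",)); print(r)
E
ls pics|grep over
```

```text
over 54.88 [604.9 -90.3 125. ] F [-0.2 -0.2 -1.2] g 17.1 j7 -1.31
low 56.73 [605.2 -90.8  12.2] F [-0.5 -0.5 -2.1] g 16.8 j7 -1.32
placed 56.98 [605.1 -90.7  11.4] F [-0.  -1.  -1.6] g 16.6 j7 -1.32
up 58.85 [604.4 -90.7 139.2] F [-0.2 -0.4 -0.8] g 27.3 j7 -1.31
 60.0 [420.7  99.2 239.4] F [ 0.2 -0.5  0.9] g 27.8 j7 -1.82
{'top': (array([5.53772e+02, 2.85454e+02, 1.08000e-01]), 46.2, [94])}
over412.png
over548.png
```

View pics/B5.png

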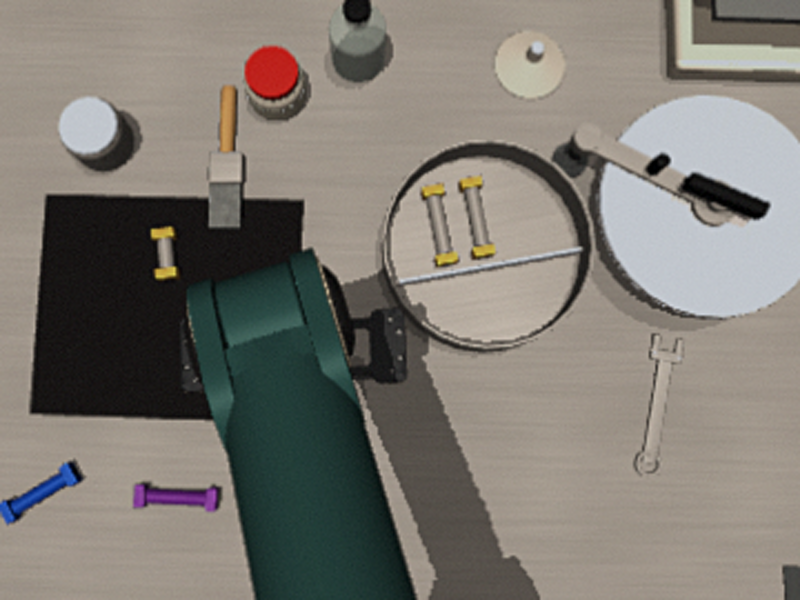

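```bash
python3 - <<'E'
from h import *
s=pick(553.4,284.7,.105,op=.45); 
if 14<s["grip_width"]*92<20: place(-62,0)
robot.movep([420,100,240],rot(-1.5)); shot("top","S5",crop=(120,100,480,370)); shot("scene","S6",crop=(180,120,400,300)); ob("")
E
```

```text
down 63.17 [553.7 284.9   6.4] F [0.1 0.  0.3] g 40.9 j7 -2.17
gripped 63.67 [553.6 284.6   6.2] F [-0.9 -0.7  1.5] g 16.9 j7 -2.17
lifted 64.81 [552.8 284.3 124.1] F [-0.4  0.1 -0.8] g 16.9 j7 -2.13
over 67.62 [ 505.2 -110.7  125. ] F [-0.1  0.8 -1.2] g 16.8 j7 -1.31
low 69.46 [ 505.3 -111.3   12.1] F [ 0.2 -0.2 -0.3] g 16.5 j7 -1.36
placed 69.71 [ 505.2 -111.3   11.5] F [ 0.5  0.2 -0.8] g 17.2 j7 -1.36
up 71.58 [ 504.5 -111.3  139.3] F [-0.8  0.4 -0.8] g 27.6 j7 -1.31
 72.67 [420.2  98.6 239. ] F [ 0.1 -0.1  0. ] g 27.4 j7 -1.84
```

View pics/S5.png

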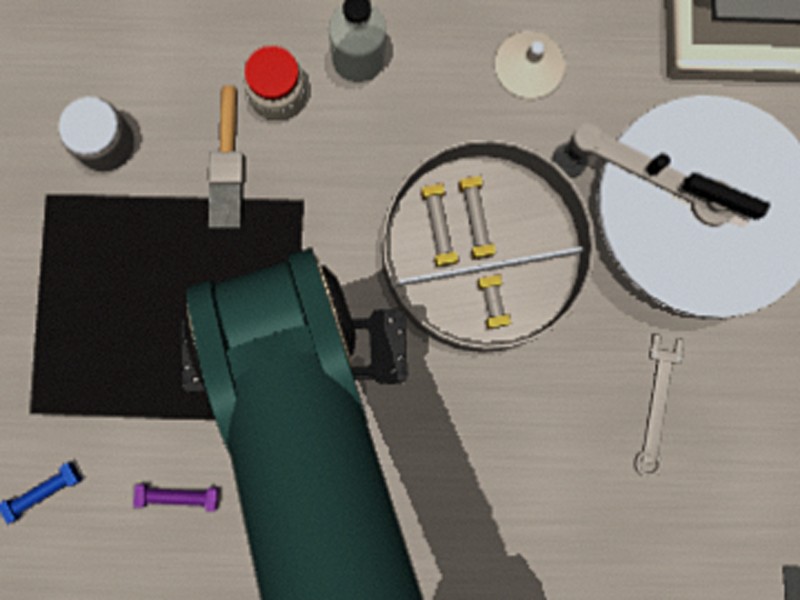

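View pics/S6.png

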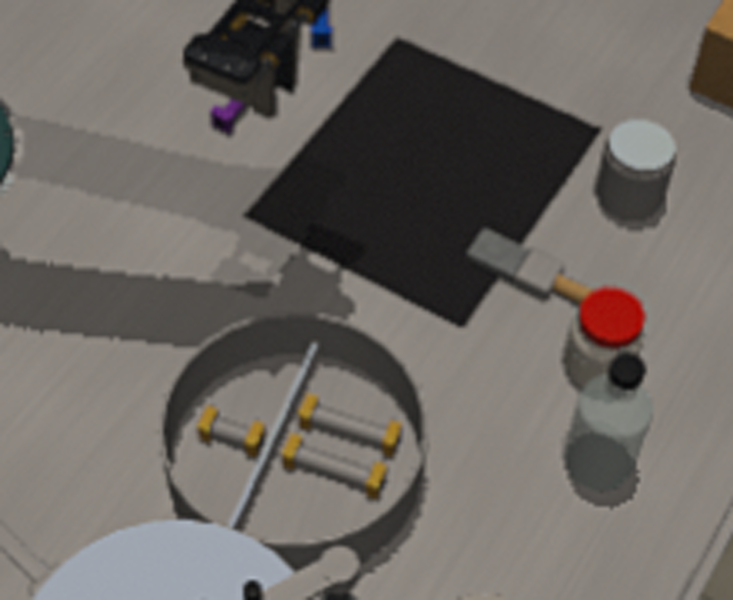

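All three pipes are in and the mat is empty, with the look-alikes untouched. Next I'll swing the cap back.

```bash
cat >> h.py <<'E'
POST=np.array([684.9,-206.8])
def PG(d): return POST+80*np.array([np.cos(2.405+d),np.sin(2.405+d)])
def YG(d,off=0.5): return 2.405-1.5*np.pi+off+d
E
python3 - <<'E'
from h import *
print(np.round(kin.ik([*PG(1.84),215],rot(YG(1.84))),2))
for d in (1.84,1.2,.6,0): print(np.round(kin.ik([*PG(d),124],rot(YG(d))),2))
m={"top":dark("top",proj([*PG(1.84),140],"top")[0])}
print(PG(1.84),fit(lambda x:cyl(x[0],x[1],8,112,157),m,[*PG(1.84)],[6,6]))
E
```

```text
[ 0.5   0.58 -0.21  1.44  0.13  1.14  0.3 ]
[ 0.52  0.67 -0.25  1.51  0.18  0.99  0.26]
[ 0.42  0.59 -0.14  1.64  0.1   0.92 -0.36]
[ 0.33  0.55 -0.09  1.71  0.06  0.89 -1.  ]
[ 0.24  0.56 -0.07  1.69  0.05  0.9  -1.66]
[ 648.85545264 -278.21981942] (array([ 647.66819678, -276.79672372]), np.float64(18.1875))
```

```bash
python3 - <<'E'
from h import *
D=1.84
grip(0.36); robot.movep([*PG(D),215],rot(YG(D))); ob("above")
robot.servo_line([*PG(D),165],feed=120); robot.servo_line([*PG(D),124],feed=60); ob("down"); grip(0,30); ob("grip")
for d in np.linspace(D,0,13)[1:]:
    robot.servo_line([*PG(d),124],feed=40,rotation=rot(YG(d)))
    s=ob(round(d,2))
    if np.linalg.norm(s["contact_force"])>35 or s["grip_width"]*92<13: print("STOP"); break
E
```

```text
above 74.87 [ 649.1 -277.   215.2] F [-0.1  0.8  0.9] g 33.5 j7 0.3
down 76.27 [ 649.1 -278.3  124.2] F [ 1.  -0.4 -0.2] g 32.9 j7 0.28
grip 76.67 [ 648.4 -278.9  124.4] F [-2.9 -1.3  2.2] g 15.4 j7 0.28
1.69 77.13 [ 638.  -272.7  124.4] F [-4.3 -1.8  4.4] g 15.4 j7 0.14
1.53 77.59 [ 628.4 -265.   124.4] F [-6.1 -2.7  5.9] g 15.4 j7 0.0
1.38 78.05 [ 620.1 -255.7  124.4] F [-6.3 -2.9  6.8] g 15.4 j7 -0.14
1.23 78.51 [ 613.3 -245.2  124.4] F [-7.2 -2.2  6.9] g 15.4 j7 -0.29
1.07 78.97 [ 608.2 -233.6  124.3] F [-7.8 -2.5  7. ] g 15.4 j7 -0.44
0.92 79.42 [ 604.9 -221.4  124.3] F [-7.4 -1.1  8.4] g 15.1 j7 -0.59
0.77 79.88 [ 603.7 -208.8  124.4] F [-7.7  0.3  9. ] g 15.6 j7 -0.74
0.61 80.34 [ 604.5 -196.   124.3] F [-8.  -0.2  7.7] g 15.2 j7 -0.89
0.46 80.8 [ 607.3 -183.7  124.3] F [-6.8 -0.5  8.8] g 15.2 j7 -1.05
0.31 81.26 [ 612.1 -172.   124.4] F [-5.7  0.6  7.2] g 14.9 j7 -1.2
0.15 81.72 [ 618.4 -161.3  124.3] F [-3.7  1.1  6.9] g 15.2 j7 -1.35
0.0 82.17 [ 625.  -153.3  124.3] F [-6.4 -1.4  8.4] g 15.3 j7 -1.5
```

```bash
python3 - <<'E'
from h import *
for d in (-.012,-.025):
    robot.servo_line([*PG(d),124],feed=20,rotation=rot(YG(0))); s=ob(d)
    if np.linalg.norm(s["contact_force"])>25: break
grip(0.36); p=robot.observe()["tcp_pos"]; robot.servo_line([*p[:2],230],feed=200); robot.movep([420,150,250],rot(-1.5)); ob("")
shot("top","C1",crop=(200,100,480,310)); shot("scene","C2",crop=(180,120,400,300))
c0=[566.3,-99.4]
mk={c:dark(c,proj([*c0,150],c)[0]) for c in("top","scene")}; 
for c in mk: print(c,fit(lambda x:box(x[0],x[1],x[2],90,16,126.4,156.4),{c:mk[c]},[*c0,.38+2.08],[6,6,.1]))
E
```

```text
-0.012 82.42 [ 625.  -153.2  124.3] F [-7.9 -1.9  8. ] g 15.3 j7 -1.51
-0.025 82.67 [ 625.  -153.2  124.3] F [-9.4 -3.7  9.6] g 15.4 j7 -1.51
 85.17 [421.  149.1 250. ] F [0.1 0.1 0.5] g 33.1 j7 -1.92
top (array([566.56150774, -97.42004645,   2.48424181]), np.float64(35.9375))
scene (array([ 569.10794668, -102.00940697,    2.43985881]), np.float64(100.0625))
```

View pics/C1.png

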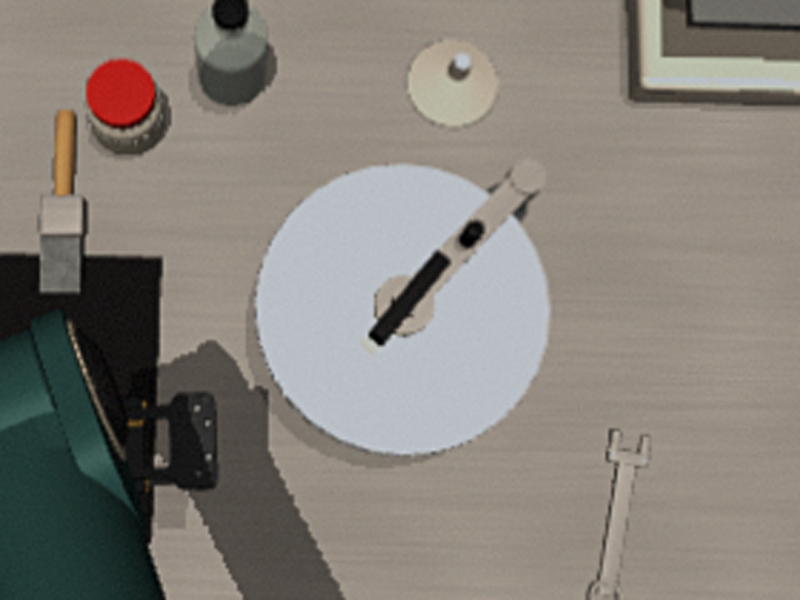

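View pics/C2.png

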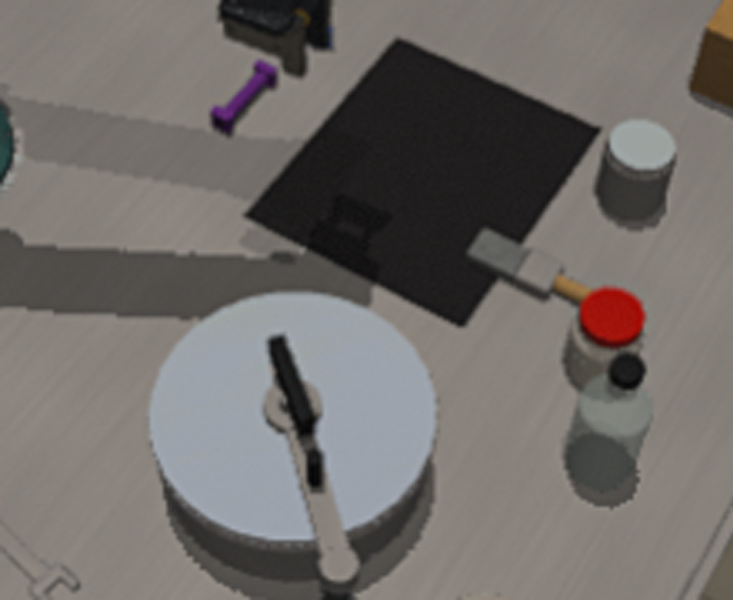

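```bash
python3 - <<'E'
from h import *
a=0.38-np.pi/2; c=[565.9,-98.9]; d=2.09
print(np.round(kin.ik(c+[134],rot(a+d)),2))
grip(0.5); robot.movep(c+[240],rot(a+d)); robot.servo_line(c+[170],feed=150); robot.servo_line(c+[132.5],feed=60); ob("down"); grip(0,45); ob("grip")
for d in np.linspace(2.09,0,8)[1:]:
    robot.servo_line(c+[122+5*d],feed=2.5,rotation=rot(a+d)); s=ob(round(d,2)); print(np.round(s["wrist_torque"],2))
    if np.linalg.norm(s["contact_force"])>50: print("STOP"); break
E
```

```text
[ 0.15  0.44 -0.04  1.86  0.03  0.85  0.99]
down 89.65 [566.1 -98.9 132.5] F [ 0.1  0.4 -0.4] g 45.9 j7 1.04
grip 90.21 [565.9 -99.  132.7] F [-1.  -0.3  1.5] g 15.8 j7 1.04
1.79 90.88 [565.9 -99.1 131.2] F [-2.5 -1.7  3. ] g 15.5 j7 0.77
[-0.17  0.35 -0.1 ]
1.49 91.53 [565.8 -99.1 129.6] F [-2.1 -1.   5.6] g 15.8 j7 0.51
[-0.32  0.57 -0.07]
1.19 92.17 [565.8 -99.1 128.1] F [-2.8 -0.4  5.1] g 15.9 j7 0.25
[-0.34  0.62 -0.07]
0.9 92.83 [565.7 -99.1 126.6] F [-2.5 -0.2  5.8] g 15.7 j7 -0.01
[-0.33  0.71 -0.05]
0.6 93.47 [565.7 -99.1 125.1] F [-3.8 -1.7  6.1] g 16.1 j7 -0.27
[-0.26  0.76 -0.08]
0.3 94.12 [565.6 -99.  123.6] F [-3.5 -0.5  6.4] g 15.5 j7 -0.53
[-0.28  0.85 -0.07]
0.0 94.78 [565.6 -99.  122.1] F [-2.9 -1.8  6.1] g 15.2 j7 -0.79
[-0.25  0.88 -0.05]
```

```bash
python3 - <<'E'
from h import *
a=0.38-np.pi/2; c=[565.9,-98.9]
for d in (-.04,-.08,-.12,-.16):
    robot.servo_line(c+[121.9],feed=1,rotation=rot(a+d)); s=ob(d)
    M=Rn.from_rotvec(s["tcp_rot"]).as_matrix(); print("yaw-a",round(np.arctan2(M[1,1],M[0,1])-a,3),np.round(s["wrist_torque"],2))
E
```

```text
-0.04 95.03 [565.6 -99.  121.9] F [-4.3 -1.3  6. ] g 15.8 j7 -0.82
yaw-a -0.04 [-0.16  0.79 -0.16]
-0.08 95.28 [565.5 -99.  121.8] F [-2.7 -0.9  4.8] g 16.0 j7 -0.85
yaw-a -0.08 [-0.29  0.78 -0.25]
-0.12 95.53 [565.5 -99.  121.6] F [-3.1 -1.   2.8] g 15.8 j7 -0.89
yaw-a -0.119 [-0.28  0.72 -0.23]
-0.16 95.78 [565.5 -98.9 121.5] F [-2.4 -1.8 -1.5] g 15.8 j7 -0.92
yaw-a -0.159 [-0.33  0.6  -0.19]
```

```bash
python3 - <<'E'
from h import *
grip(0.4); robot.servo_line([565.9,-98.9,230],feed=200); robot.movep([420,150,250],rot(-1.5)); ob("")
c0=[566.3,-99.4]
mk={c:dark(c,proj([*c0,140],c)[0]) for c in("top","scene")}
for c in mk: 
  for z in (146,147,145): print(c,z,fit(lambda x:box(x[0],x[1],x[2],90,16,z-30,z),{c:mk[c]},[*c0,.3],[6,6,.1]))
shot("top","D1",crop=(200,100,480,310))
E
```

```text
98.08 [420.4 149.2 249.7] F [0.2 0.3 0.4] g 37.1 j7 -1.86
top 146 (array([ 5.67045411e+02, -9.67294827e+01,  2.14692106e-01]), np.float64(43.375))
top 147 (array([ 5.67004593e+02, -9.65323420e+01,  2.13036503e-01]), np.float64(44.4375))
top 145 (array([ 5.68180385e+02, -9.66217193e+01,  2.18084851e-01]), np.float64(44.5625))
scene 146 (array([ 5.65545908e+02, -1.01386833e+02,  1.79029800e-01]), np.float64(49.5625))
scene 147 (array([ 5.68558380e+02, -1.01406938e+02,  1.90547620e-01]), np.float64(49.3125))
scene 145 (array([ 5.67032649e+02, -1.00687510e+02,  1.84788528e-01]), np.float64(48.75))
```

View pics/D1.png

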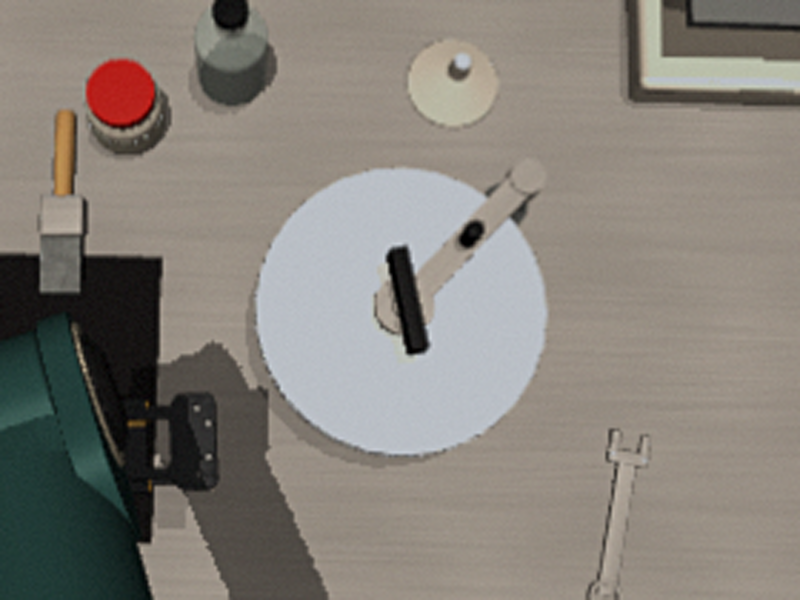

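The bar turned further than its starting angle, so the cap started slightly unscrewed. It now sits at about 0.20 rad, in line with the pot's x. I'll regrip and turn until I feel the stop.

```bash
python3 - <<'E'
from h import *
a=0.203-np.pi/2; c=[565.9,-98.9]
robot.movep(c+[240],rot(a)); robot.servo_line(c+[170],feed=150); robot.servo_line(c+[121.5],feed=60); ob("down"); grip(0,50)
for d in (0,-.03,-.06,-.09,-.12,-.15,-.18):
    robot.servo_line(c+[121.5+5*d],feed=1,rotation=rot(a+d)); s=ob(d)
    M=Rn.from_rotvec(s["tcp_rot"]).as_matrix(); print("yaw-a",round(np.arctan2(M[1,1],M[0,1])-a,3),np.round(s["wrist_torque"],2))
    if abs(s["wrist_torque"][2])>1.5: break
E
```

```text
down 100.91 [566.2 -99.1 121.8] F [-0.4  0.2  0.3] g 36.6 j7 -0.83
0 101.6 [566.1 -98.9 121.7] F [-0.3  0.6  2.1] g 15.6 j7 -0.83
yaw-a 0.0 [ 0.07  0.18 -0.01]
-0.03 101.85 [566.1 -98.9 121.7] F [-1.3  0.7  4.5] g 15.9 j7 -0.85
yaw-a -0.028 [0.04 0.35 0.72]
-0.06 102.1 [566.1 -98.8 121.6] F [-1.4  0.8  6.1] g 16.6 j7 -0.87
yaw-a -0.057 [0.02 0.45 1.  ]
-0.09 102.35 [566.1 -98.9 121.7] F [-2.5 -0.1  7.2] g 16.4 j7 -0.9
yaw-a -0.086 [0.07 0.46 1.31]
-0.12 102.6 [566.2 -98.9 121.6] F [-2.4  0.6 10.1] g 16.3 j7 -0.92
yaw-a -0.115 [0.13 0.57 1.55]
```

That's a hard stop: torque rose to 1.5 N m straight away. I'll release and verify.

```bash
python3 - <<'E'
from h import *
grip(0.45); robot.servo_line([565.9,-98.9,230],feed=200); robot.movep([400,200,270],rot(-1.5)); robot.hold(0.5); ob("")
c0=[566.3,-99.4]
mk={c:dark(c,proj([*c0,140],c)[0]) for c in("top","scene")}
for c in mk: print(c,fit(lambda x:box(x[0],x[1],x[2],90,16,116,146),{c:mk[c]},[*c0,.2],[6,6,.1]))
shot("top","E1"); shot("scene","E2")
for n in "cap_bar clear_bottle tub beaker funnel wrench scrub_brush".split(): print(n,pin(n,"scene",1))
E
```

```text
105.63 [400.1 199.8 270. ] F [-0.  -0.7 -0.8] g 41.4 j7 -1.98
top (array([ 5.66508397e+02, -9.67674257e+01,  2.06426850e-01]), np.float64(44.125))
scene (array([ 5.67350359e+02, -1.00968559e+02,  1.93724037e-01]), np.float64(47.0))
cap_bar [(0.93, array([567. , -98.5, 145.6]))]
clear_bottle [(0.56, array([810.7,  55.5,   0.9]))]
tub [(0.67, array([760.3, 154.6,   2.4]))]
beaker [(0.97, array([692.6, 368.3,   2.3]))]
funnel [(0.9, array([ 8.104e+02, -1.565e+02,  2.000e-01]))]
wrench [(0.83, array([ 386.7, -313.7,   -0.5]))]
scrub_brush [(0.65, array([678.2, 217.7,   2.3]))]
```

View pics/E1.png

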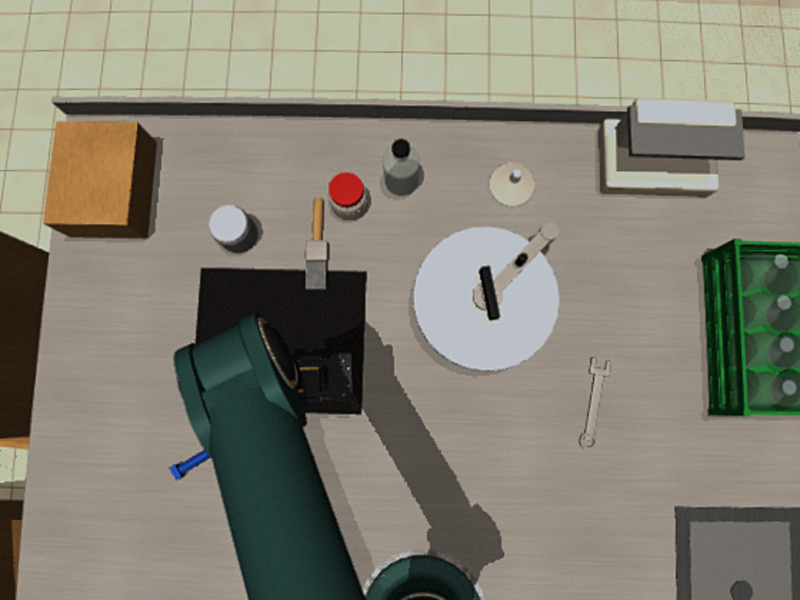

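View pics/E2.png

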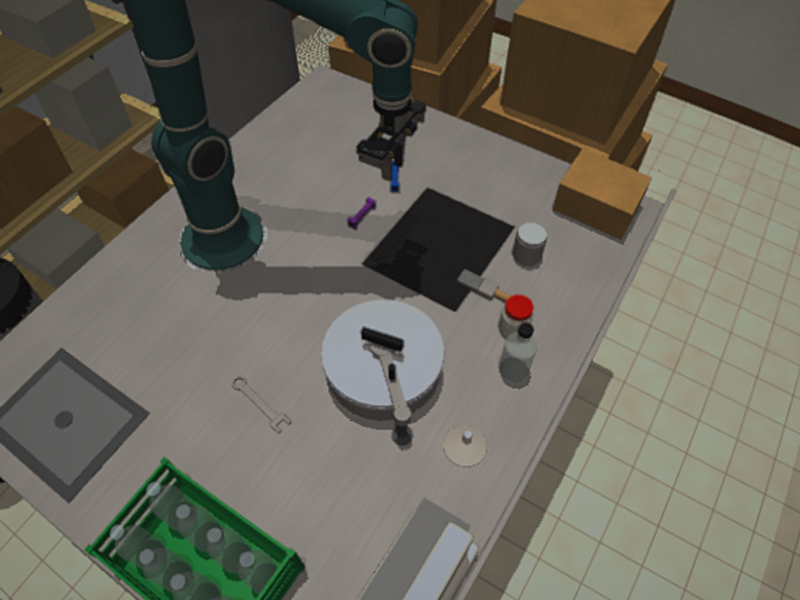

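The cap is home: its bar is at 0.20 rad and 146 mm high. The mat is empty, the bench items stand where they were, and the arm is clear.

```bash
python3 - <<'E'
from h import *
robot.job_done(); print(robot.observe()["t"])
E
```

```text
the job is handed in; nothing more can be done
the job is handed in; nothing more can be done
```

The job is done and handed in after about 106 s. I unscrewed the cap and swung it aside. Two long pipes went into the large compartment (the y = 46 and y = 0 places) and the one short pipe into the small one (y = 0). I then swung the cap back to its stop and screwed it home. Only three pipes were on the mat.

**Last checks**
- **Pipes:** pictures taken before closing showed all three flat and square to the divider. I could not see them again once the cap was on.
- **Cap:** it met a hard stop at about 1.5 N m. The bar sits at about 0.20 rad, in line with the pot, with its top measured at 145.6 mm against the 146 mm given.
- **Bench:** the bystanders read within about 5 mm of where they started, which is the detector's noise. The blue and purple look-alikes were left alone.

**What went differently**
- **Knocked pipe:** the first long pipe was knocked about 36 mm just before I grasped it, so I lifted it by its collar. I set it down on the mat and regrasped it on the tube.
- **Cap start angle:** the cap turned about 0.18 rad further closed than its angle at the start, so it seems to have started slightly unscrewed. A second grip took it to the stop.
- **Camera disagreement:** the two cameras differed by about 4 mm in y on the bar. The gripper's contact position fell between them.

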